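# Release a locked reader drawer by feel

### The job

The small bench reader has lost power with its sample drawer locked. Take the sprung release key from the rubber mat, feel along the service slot in the back of the reader with its tip until you find the release hole, and push the key home so that the drawer pops out at the front. Then draw the key out and lay it back on the mat, flat on its underside as you found it, leaving the drawer popped out and the vials, beaker, bottles and jar undisturbed.

Things in the scene. Friction and masses are not known exactly. Their poses are not given: they have to be found in the camera images.
- reader: Low white desktop instrument, fixed to the bench: 130 (x) x 170 (y) x 70 mm tall. Origin: centre of its underside; +x points out of its BACK (away from the robot), the drawer is in its front (-x).
- slot (a point): Centre of a level slot in the back face of the reader, 65 mm behind the reader's origin and 40 mm above the bench; the slot is 64 mm wide (along the reader's y) and 16 mm tall and has solid ends.
- plate (a point): Point on the outer surface of a flat steel plate behind the slot, 4 mm inside the back face, at the middle of the slot. The plate is 4 mm thick and has one square through hole, 11 x 11 mm, at this same height; the hole's place sideways differs every time (its centre up to 22 mm to either side of this point) and is not measured: it must be felt.
- drawer (a joint): How far the drawer stands out of the reader's front, in m: 0 flush and locked, 0.024 fully out. It has no grip and stays where it is. It is driven by a plunger straight behind the release hole, whose face is 10 mm past the plate's outer surface; the plunger slides up to 15 mm further in against about 6 N, stays there, and moves the drawer 1.6 times as far.
- key: Release key, loose, 0.11 to 0.18 kg: a black bar handle 70 (x) x 20 (y) x 28 mm tall, with a straight round steel shaft, 6 mm thick, that sticks out 60 mm from its +x end. Origin: centre of the handle's underside; +x along the shaft to the tip, z up. The shaft's axis is 14 mm above the underside. It starts lying on the mat, tip roughly towards the robot.
- key_tip (a point): The rounded end of the key's shaft, 95 mm ahead of the key's origin. The shaft is sprung: it slides back into the handle by up to 8 mm (1.2 N to start it, 3.6 N fully in) and then is solid.
- mat: Flat light grey rubber mat, fixed, 180 (x) x 120 (y) x 4 mm thick; origin at the centre of its underside. It lies to the left or the right of the reader; the beaker stands on the other side.
- vial_a: Small clear vial, 32 mm across, 70 mm tall, origin at its underside; stands behind the reader, beyond the left end of the slot. Leave it alone.
- vial_b: A like vial behind the reader, beyond the right end of the slot. Leave it alone.
- bottle: Amber bottle with a black cap, 51 mm across, 116 mm tall, origin at its underside; behind and to the left of the reader. Leave it alone.
- beaker: Clear glass beaker, 109 mm across, 139 mm tall, origin at its underside. Leave it alone.
- jar: Squat white jar, 78 mm across, 84 mm tall, origin at its underside; to the right. Leave it alone.
- white_bottle: White bottle with a blue cap, 50 mm across, 114 mm tall, origin at its underside; at the back. Leave it alone.

How it is judged:
By the outcome, as a careful person would: the job done as asked, in the order asked, and still so for the second after the job is handed in, with the robot touching nothing.
It also fails if it takes over 61 s, if anything falls off the work surface, if the arm or the gripper's body presses on something with over 40 N, if the wrist force passes 120 N, or if a joint passes its speed limit or range.

### The arm

A 6-joint arm with a two-finger parallel gripper is mounted at the origin on a cart in front of the work surface, level with it; the furniture and walls round the work are solid. World frame = base frame: x ahead of the robot, y to its left, z up, the work surface at z = 0. Lengths are in mm, angles in rad, forces in N, time in s.
With the tool pointing down it reaches from about 350 to 875 mm from the base axis. Payload 4.2 kg.
Tool frame: the origin (TCP) lies between the finger pads; the fingertips stand 17 mm ahead of it and the grasp point (between the pads) lies 2 mm behind it; z points along the fingers, y is the line along which they close (so a half turn about z gives the same grasp; the last joint's range is limited). The gripper opens to 85 mm and grips with 20 to 120 N. Pads are 22 mm wide; open, the fingers measure 114 mm over their backs; the gripper's body (76 mm by 85 mm) begins 54 mm behind the grasp point. The pads swing forward as they close: fully open they stand 13 mm farther back than shut.
Start: joints at [1.505, 0.385, 0.008, 0, -1.194, -0.259], TCP at [199.417, 592.311, 248.312] pointing down, gripper open.
Joint ranges: [-3.14, 3.14], [-1.21, 2.06], [-1.07, 1.41], [-3.16, 2.05], [-2.99, -0.16], [-3.1, 3.1]. Speed limits (rad/s): [2.79, 2.79, 3.14, 3.14, 3.14, 3.14].

### API

Orientations are given as a unit quaternion [x, y, z, w].
In Python, from bench import arm, camrig, telemetry gives the robot as it stands (arm), with the cameras (camrig) and the readings (telemetry).
- The arm moves only by the shell command python3 jog.py [OPENING], which reads ROWS from standard input. ROWS is a JSON list of rows, 1 to 10 of them, each an object with the fields d (a list: dx, dy, dz in mm), rotvec (a list: a rotation vector rx, ry, rz in rad); a field left out counts as zero; each row is the pose to reach, as a shift and turn from the pose commanded when the command began, along the tool's axes at that moment; what a row does not reach only later rows make up. A row lasts 1/10 s, in which the tool goes at most 50 mm and 0.15 rad, less where a joint would pass 70% of its speed; a pose out of reach is approached as far as the arm can. OPENING is the finger opening in mm, set as the command begins (- or left out keeps the last). The fingers move at their own pace and stop on an object; the grip force is fixed at half the most. Time passes only in rows, so rows that do not move let the fingers close. It prints the time, the measured TCP pose, the force, the opening and the grip force at its end. Input that does not fit is refused with a message, and nothing moves.
- telemetry.read_state(): the state, without advancing time (a new reading comes with each control period).
- camrig.get_image(name): name is "scene" or "top" or "wrist"; returns the picture (480x640x3 uint8, blue, green, red); there is no depth.
- camrig.get_calibration(name): a dict with "K" (3x3 intrinsics, pixels), "D" ([k1, k2, p1, p2, k3] as OpenCV has them; the pictures are not rectified), "rvec" (rotation vector, rad) and "tvec" (3), from world to camera coordinates, as OpenCV has them. Camera axes: x right, y down, z forward; pixel columns grow to the right and rows downward; lengths in mm; the calibration is good to about 2 mm. A picture is of the moment at which its call begins: read the wrist's pose just before it. get_calibration takes no time and is no camera call; for the wrist camera it gives the pose at the moment of the call.
- arm.job_done(): hands the job in; it is judged then, once.
The state is a dict: "clock": time; "joints": joint angles; "joint_vel": joint speeds; "joint_efforts": joint torques, N m; "position": TCP position; "ee_rot": TCP orientation; "contact_force": force on the tool from outside, world axes, zero at the start; "wrist_torque": the same for the moment, N m; "gripper_width": finger opening in mm; "grasp_force": force on a finger pad.
Only numpy, scipy, OpenCV 4.12 (cv2) and the standard library are available. Lean on these libraries where they do the work, as an engineer would, in place of code of your own. Each camera call takes 0.05 s, during which the arm holds its last target. There are 200 camera calls.

## Working session

There is one attempt and no reset: what is moved stays moved. The work goes in short steps, Python scripts to look and compute and a shell command to move; the robot and the scene stay as the last step left them, time stands still between calls to the robot, and variables do not carry over. Pictures are saved under pics/ and viewed, at most 10 in all, crops included, and the job is handed in when it is done.

```bash
ls; mkdir -p pics
cat > h.py <<'E'
import numpy as np, cv2
from scipy.spatial.transform import Rotation as R
from bench import arm, camrig, telemetry
def cam(n):
    c=camrig.get_calibration(n); return [np.array(c[k],float) for k in("K","D","rvec","tvec")]
def proj(n,P):
    K,D,r,t=cam(n); return cv2.projectPoints(np.array(P,float).reshape(-1,1,3),r,t,K,D)[0].reshape(-1,2)
def ray(c,uv,z):
    K,D,r,t=c
    p=cv2.undistortPoints(np.array(uv,float).reshape(-1,1,2),K,D).reshape(-1,2)
    M=cv2.Rodrigues(r)[0]; C=-M.T@t.ravel(); d=np.c_[p,np.ones(len(p))]@M
    return C+d*((z-C[2])/d[:,2])[:,None]
E
python3 - <<'E'
from h import *
for n in("scene","top"):
    cv2.imwrite(f"pics/{n}0.png",camrig.get_image(n))
    K,D,r,t=cam(n);M=cv2.Rodrigues(r)[0];print(n,(-M.T@t.ravel()).round(),K[0,0])
print(telemetry.read_state())
E
```

```text
bench.py
jog.py
pics
scene [  -6. -560.  847.] 443.7124088203393
top [ 362.  -70. 1292.] 472.83947849317826
{'clock': 0.1, 'joints': array([ 1.50460068e+00,  3.85482271e-01,  6.77145209e-03, -4.14818759e-04,
       -1.19400694e+00, -2.58588659e-01]), 'joint_vel': array([ 0.00109112, -0.00088326,  0.00345811,  0.00132304,  0.0002579 ,
        0.00039175]), 'joint_efforts': array([-4.10588646e-04, -3.93318129e+01,  1.88931119e+01,  4.19808403e+00,
       -2.58230568e-03,  3.33223966e-06]), 'position': array([199.27867829, 591.86861565, 247.33586855]), 'ee_rot': array([ 9.86830501e-01, -1.61754760e-01, -9.96200428e-05,  9.74790532e-04]), 'contact_force': array([-0.45153816,  0.26578595, -0.37589844]), 'wrist_torque': array([ 0.00536729, -0.03227127,  0.014231  ]), 'grasp_force': 0.0, 'gripper_width': 85.29842980650102}
```

View pics/top0.png

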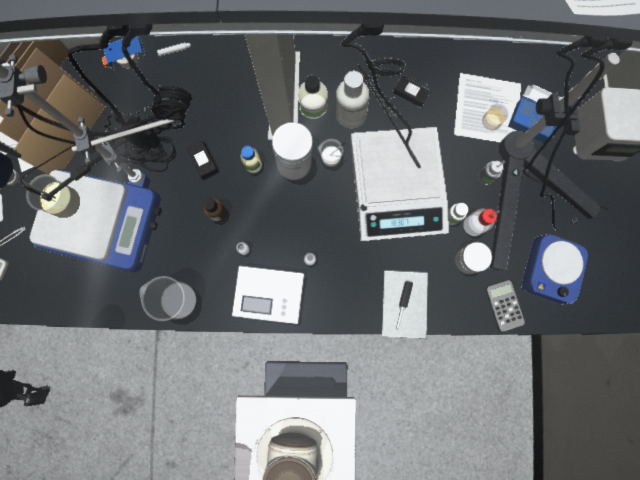

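View pics/scene0.png

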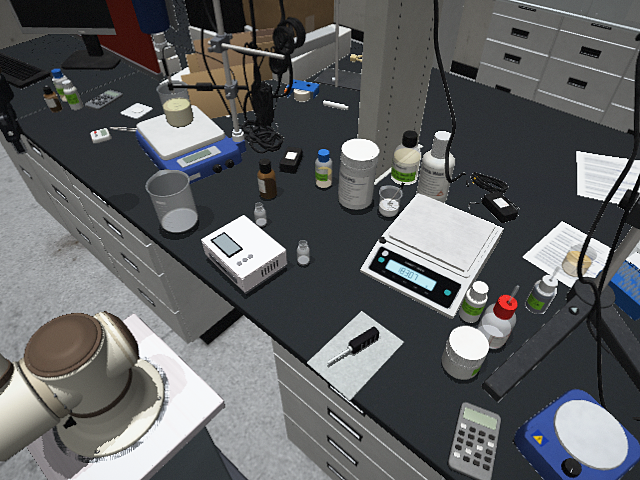

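Run:
```python
from h import *
c=cam("top")
for nm,uv,z in [("handle",(407,288),28),("tip",(398,327),18),("reader c",(268,295),70),("vialA top",(242,246),70),("vialB",(309,257),70),("mat",(405,304),4),("jar",(475,258),84)]:
    print(nm,ray(c,[uv],z)[0].round())
for n in("top","scene"):
    im=camrig.get_image(n); x,y,w,h=(225,230,220,110) if n=="top" else (190,190,220,210)
    s=800//w if n=="top" else 2.8
    cv2.imwrite(f"pics/{n}1.png",cv2.resize(im[y:y+h,x:x+w],None,fx=s,fy=s,interpolation=cv2.INTER_CUBIC))
K,D,r,t=cam("wrist");M=cv2.Rodrigues(r)[0];s=telemetry.read_state();T=R.from_quat(s['ee_rot']).as_matrix()
print(T.round(3),"cam in tool",T.T@(-M.T@t.ravel()-s['position']),(M@T).round(3),K)
```

```text
handle [ 443. -295.   28.]
tip [ 339. -271.   18.]
reader c [418.  72.  70.]
vialA top [544. 144.  70.]
vialB [518. -32.  70.]
mat [ 401. -293.    4.]
jar [ 519. -465.   84.]
[[ 0.948 -0.319 -0.   ]
 [-0.319 -0.948 -0.001]
 [ 0.     0.001 -1.   ]] cam in tool [  73.40049653    0.84290061 -125.64552001] [[ 0.001  1.    -0.   ]
 [-0.959  0.001 -0.285]
 [-0.285  0.     0.959]] [[331.0068608    0.         323.24885475]
 [  0.         331.0068608  237.24408083]
 [  0.           0.           1.        ]]
```

```bash
cat > d.py <<'E'
# usage: d.py x y z yaw_deg : tool-frame shift and turn to a tool-down world pose
import sys; from h import *
x,y,z,a=map(float,sys.argv[1:5]); s=telemetry.read_state(); T=R.from_quat(s['ee_rot'])
c,sn=np.cos(np.radians(a)),np.sin(np.radians(a))
G=R.from_matrix([[c,sn,0],[sn,-c,0],[0,0,-1]])
d=np.array([x,y,z])-s['position']
print("shift",T.inv().apply(d).round(1),"turn",(T.inv()*G).as_rotvec().round(4),"dist",np.linalg.norm(d).round(1),"clock",s['clock'],"F",s['contact_force'].round(2))
E
python3 d.py 430 72 240 0
```

```text
shift [384.6 419.2   8.2] turn [ 1.300e-03  1.000e-04 -3.249e-01] dist 569.0 clock 0.2 F [-0.72 -0.22 -0.  ]
```

View pics/top1.png

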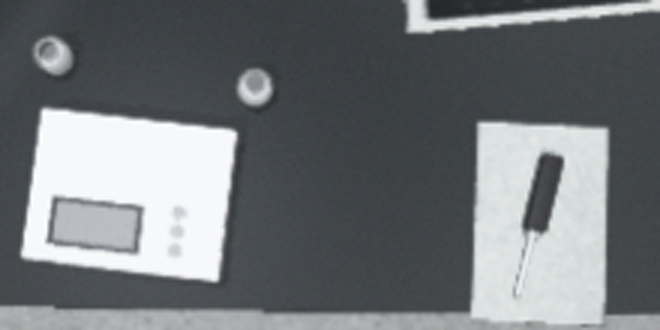

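```bash
echo '[{"d":[30, 33, 1]}, {"d":[70, 76, 2], "rotvec":[0, 0, -0.08]}, {"d":[106, 116, 3], "rotvec":[0, 0, -0.16]}, {"d":[141, 154, 4], "rotvec":[0, 0, -0.24]}, {"d":[177, 192, 5], "rotvec":[0, 0, -0.325]}, {"d":[212, 231, 6], "rotvec":[0, 0, -0.325]}, {"d":[247, 270, 7], "rotvec":[0, 0, -0.325]}, {"d":[282, 308, 8], "rotvec":[0, 0, -0.325]}, {"d":[318, 346, 8], "rotvec":[0, 0, -0.325]}, {"d":[350, 382, 8], "rotvec":[0, 0, -0.325]}]' | python3 jog.py; echo '[{"d":[24, 34, 0]}, {"d":[33, 50, 0]}, {"d":[33, 50, 0]}]' | python3 jog.py; python3 d.py 430 72 240 0
python3 - <<'E'
from h import *
im=camrig.get_image("wrist"); np.savez("w1.npz",im=im,**camrig.get_calibration("wrist")); cv2.imwrite("pics/w1.png",im)
E
```

```text
clock: 1.2
position: [400.1, 138.3, 240.6]
ee_rot: [1.0, 0.0, 0.0, -0.0]
contact_force: [1.6, 0.4, -0.5]
gripper_width: 85.3
grasp_force: 0.0
clock: 1.5
position: [433.4, 88.4, 240.1]
ee_rot: [1.0, -0.002, -0.0, 0.0]
contact_force: [0.1, 0.1, -1.0]
gripper_width: 85.6
grasp_force: 0.0
shift [-3.3 16.4  0.1] turn [ 0.0004  0.0005 -0.0042] dist 16.7 clock 1.5 F [ 0.09  0.09 -0.97]
```

View pics/w1.png

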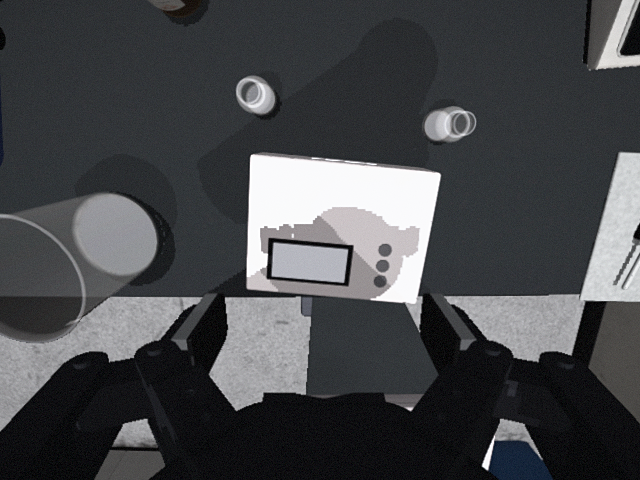

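Run:
```python
import numpy as np,cv2
im=np.load("w1.npz")["im"]
cv2.imwrite("pics/w1c.png",cv2.resize(im[140:310,235:455],None,fx=3.5,fy=3.5,interpolation=cv2.INTER_NEAREST))
```

```text
(no output)
```

View pics/w1c.png

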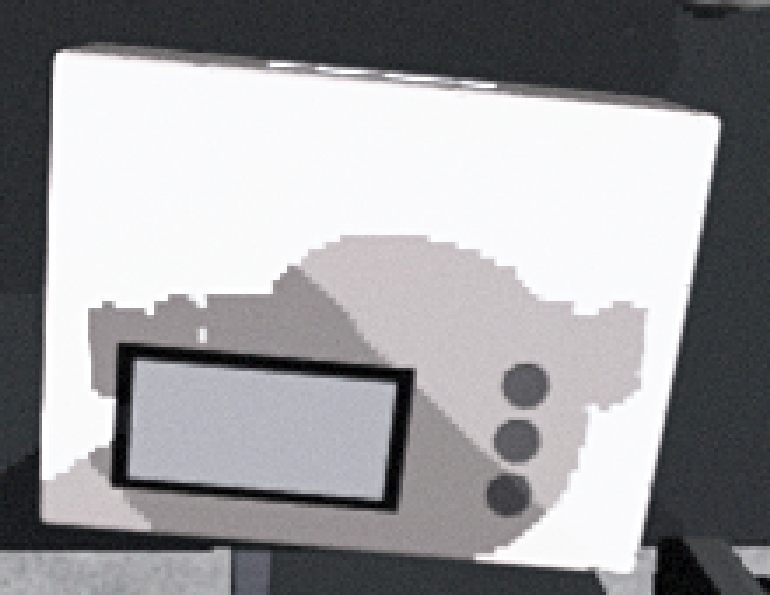

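```bash
python3 d.py 415 -285 240 -13
```

```text
shift [-1.690e+01  3.744e+02  2.000e-01] turn [2.000e-04 5.000e-04 2.242e-01] dist 374.8 clock 1.55 F [-0.26  0.62  0.17]
```

```bash
python3 - <<'E'
from h import *
from scipy.optimize import least_squares
f=np.load("w1.npz"); c=[np.array(f[k],float) for k in("K","D","rvec","tvec")]
uv=np.array([[55,52],[720,118],[637,572],[42,522]])/3.5+[235,140]-.4
P=ray(c,uv,70); print(P.round(1))
M=np.array([[65,85],[65,-85],[-65,-85],[-65,85]])
def g(p):
    a=p[2]; return M@np.array([[np.cos(a),np.sin(a)],[-np.sin(a),np.cos(a)]])+p[:2]
r=least_squares(lambda p:(g(p)-P[:,:2]).ravel(),[418,72,-.1]); print(r.x.round(4),r.fun.round(1),np.degrees(r.x[2]))
a=r.x[2]; print("slot",r.x[:2]+65*np.array([np.cos(a),np.sin(a)]))
for n,q in("vA",(256,92)),("vB",(462,123)): print(n,ray(c,[q],70).round(0))
E
echo '[{"d":[-1, 30, 0]}, {"d":[-3, 75, 0], "rotvec":[0, 0, 0.1]}, {"d":[-5, 125, 0], "rotvec":[0, 0, 0.224]}, {"d":[-7, 170, 0], "rotvec":[0, 0, 0.224]}, {"d":[-9, 220, 0], "rotvec":[0, 0, 0.224]}, {"d":[-11, 265, 0], "rotvec":[0, 0, 0.224]}, {"d":[-13, 310, 0], "rotvec":[0, 0, 0.224]}, {"d":[-16, 350, 0], "rotvec":[0, 0, 0.224]}, {"d":[-17, 374, 0], "rotvec":[0, 0, 0.224]}, {"d":[-17, 374, 0], "rotvec":[0, 0, 0.224]}]' | python3 jog.py
python3 - <<'E'
from h import *
im=camrig.get_image("wrist"); np.savez("w2.npz",im=im,**camrig.get_calibration("wrist")); cv2.imwrite("pics/w2.png",im)
E
```

```text
[[493.4 151.5  70. ]
 [477.  -15.7  70. ]
 [349.6  -4.6  70. ]
 [365.5 163.3  70. ]]
[ 4.213862e+02  7.362670e+01 -9.360000e-02] [ 0.7  0.7  1.1 -1.4 -0.9 -0.3 -0.9  1. ] -5.363066449299363
slot [486.10163076  67.55133571]
vA [[544. 144.  70.]]
vB [[520. -30.  70.]]
clock: 2.55
position: [416.1, -284.9, 239.9]
ee_rot: [0.994, -0.113, -0.0, 0.0]
contact_force: [-0.9, 0.9, -0.9]
gripper_width: 85.4
grasp_force: 0.0
```

View pics/w2.png

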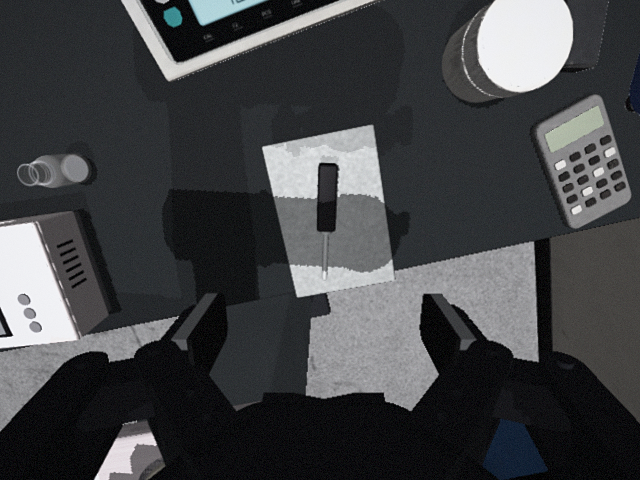

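Run:
```python
from h import *
f=np.load("w2.npz"); c=[np.array(f[k],float) for k in("K","D","rvec","tvec")]
g=cv2.cvtColor(f["im"],cv2.COLOR_BGR2GRAY)
m=(g<62).astype(np.uint8); m[:, :300]=0; m[:,360:]=0; m[:150]=0; m[245:]=0
n,l,s,ce=cv2.connectedComponentsWithStats(m); i=1+np.argmax(s[1:,4]); print(s[i],ce[i])
m=(l==i).astype(np.uint8)
for y in range(160,236,5):
    x=np.where(m[y])[0]; print(y,x.min() if len(x) else 0,x.max() if len(x) else 0,end=" | ")
rows=[y for y in range(172,226)]
mid=np.array([[np.where(m[y])[0].mean(),y] for y in rows])
P=ray(c,mid,32); d=np.linalg.svd(P[:,:2]-P[:,:2].mean(0))[2][0]; d*=-np.sign(d[0]); print("axis",d,np.degrees(np.arctan2(d[1],d[0])))
print("front top",ray(c,[(mid[-1,0],s[i][1]+s[i][3]-.5)],32),"back bottom",ray(c,[(mid[0,0],s[i][1]-.5)],4),"back top?",ray(c,[(mid[0,0],s[i][1]+1.5)],32))
print("tip",ray(c,[(324.7,279)],18))
print(g[232:290:1,316:336:3].T[::1,::4])
```

```text
[ 317  163   21   69 1308] [326.7324159  197.04281346]
160 0 0 | 165 319 336 | 170 319 337 | 175 318 337 | 180 318 336 | 185 318 336 | 190 318 336 | 195 318 336 | 200 318 336 | 205 317 336 | 210 317 336 | 215 317 335 | 220 317 335 | 225 317 335 | 230 317 334 | 235 0 0 | axis [-0.96861074  0.24858247] 165.60635429570308
front top [[ 395.97686418 -283.06074568   32.        ]] back bottom [[ 462.62989128 -300.23163271    4.        ]] back top? [[ 462.64959358 -299.86685879   32.        ]]
tip [[ 337.69585431 -268.53149834   18.        ]]
[[114 111 119 105 117 108 110 115 115 204 210 211 208 210 201]
 [106 112 116 112 117 109 110 114 110 210 210 200 208 205 210]
 [115 108 104 101  98  83  91  92  95 113 175 190 204 204 204]
 [114 137 138 140 136 133 131 129 130 124 214 205 183 217 202]
 [ 99  91  99  78 100 111 104 117 108 213 207 200 195 204 207]
 [ 68 116 117 111 115 119 120 112 110 207 203 202 204 203 214]
 [119 105 115 116 115 113 115 119 112 206 207 196 208 201 212]]
```

```bash
python3 d.py 429.3 -291.6 24 -14.3
```

```text
shift [ 14.9   4.8 215.9] turn [-0.0003  0.0008  0.0246] dist 216.5 clock 2.6 F [-0.1   0.16 -0.02]
```

```bash
echo '[{"d":[5, 1.5, 30], "rotvec":[0, 0, 0.012]}, {"d":[10, 3, 75], "rotvec":[0, 0, 0.024]}, {"d":[14.9, 4.8, 120], "rotvec":[0, 0, 0.024]}, {"d":[14.9, 4.8, 160], "rotvec":[0, 0, 0.024]}, {"d":[14.9, 4.8, 180], "rotvec":[0, 0, 0.024]}, {"d":[14.9, 4.8, 180], "rotvec":[0, 0, 0.024]}]' | python3 jog.py 45;  python3 d.py 429.3 -291.6 24 -14.3
python3 - <<'E'
from h import *
im=camrig.get_image("wrist"); cv2.imwrite("pics/w3.png",im[200:480,160:480])
E
```

```text
clock: 3.2
position: [427.7, -289.3, 57.6]
ee_rot: [0.992, -0.123, -0.004, -0.001]
contact_force: [-0.7, 0.2, 0.4]
gripper_width: 45.0
grasp_force: 0.0
shift [ 2.3  1.9 33.6] turn [-0.0008  0.0073  0.0039] dist 33.7 clock 3.2 F [-0.71  0.15  0.38]
```

View pics/w3.png

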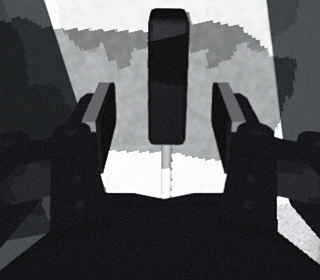

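```bash
echo '[{"d":[1, 1, 12]}, {"d":[2, 1.5, 24], "rotvec":[0, 0.003, 0.003]}, {"d":[2.3, 1.9, 31], "rotvec":[0, 0.003, 0.003]}, {"d":[2.3, 1.9, 33.6], "rotvec":[0, 0.003, 0.003]}, {"d":[2.3, 1.9, 33.6], "rotvec":[0, 0.003, 0.003]}, {"d":[2.3, 1.9, 33.6], "rotvec":[0, 0.003, 0.003]}]' | python3 jog.py; python3 d.py 429.3 -291.6 24 -14.3
```

```text
clock: 3.85
position: [431.5, -294.3, 27.3]
ee_rot: [0.992, -0.125, 0.002, 0.0]
contact_force: [0.3, -0.5, 0.7]
gripper_width: 44.8
grasp_force: 0.0
shift [-2.9 -2.1  3.3] turn [ 0.0001 -0.0042 -0.0011] dist 4.9 clock 3.85 F [ 0.32 -0.46  0.66]
```

```bash
echo '[{"d":[-2.4, -2, 2.5], "rotvec":[0, -0.002, 0]}, {"d":[-2.4, -2, 2.5], "rotvec":[0, -0.002, 0]}, {"d":[-2.4, -2, 2.5], "rotvec":[0, -0.002, 0]}, {"d":[-2.4, -2, 2.5], "rotvec":[0, -0.002, 0]}]' | python3 jog.py; python3 d.py 429.3 -291.6 24 -14.3; echo '[{}, {}, {}, {}, {}, {}, {}]' | python3 jog.py 10;python3 d.py 429.3 -291.6 24 -14.3
```

```text
clock: 4.25
position: [429.4, -291.7, 24.4]
ee_rot: [0.992, -0.125, 0.001, 0.0]
contact_force: [-0.0, -0.4, -1.1]
gripper_width: 44.8
grasp_force: 0.0
shift [-0.1 -0.1  0.4] turn [ 0.     -0.0013 -0.0011] dist 0.4 clock 4.25 F [-0.02 -0.39 -1.05]
clock: 4.95
position: [429.6, -291.8, 24.5]
ee_rot: [0.992, -0.125, 0.001, 0.0]
contact_force: [0.4, -0.4, 4.0]
gripper_width: 18.7
grasp_force: 59.0
shift [-0.3 -0.1  0.5] turn [ 0.0001 -0.0016 -0.0011] dist 0.6 clock 4.95 F [ 0.38 -0.44  4.02]
```

```bash
echo '[{"d":[0, 0, -10]}, {"d":[0, 0, -30]}, {"d":[0, 0, -65]}, {"d":[0, 0, -105]}, {"d":[0, 0, -135]}, {"d":[0, 0, -145]}, {"d":[0, 0, -145]}]' | python3 jog.py; python3 d.py 600 57 170 -5.4
```

```text
clock: 5.65
position: [429.4, -291.6, 170.5]
ee_rot: [0.992, -0.125, 0.002, 0.0]
contact_force: [-0.0, -0.3, -1.5]
gripper_width: 19.2
grasp_force: 58.6
shift [  78.6 -380.     0.9] turn [ 0.     -0.0038 -0.1568] dist 388.1 clock 5.65 F [-0.04 -0.29 -1.48]
```

```bash
echo '[{"d":[4, -20, 0]}, {"d":[12, -60, 0], "rotvec":[0, 0, -0.05]}, {"d":[21, -100, 0], "rotvec":[0, 0, -0.1]}, {"d":[29, -140, 0], "rotvec":[0, 0, -0.157]}, {"d":[37, -180, 0], "rotvec":[0, 0, -0.157]}, {"d":[46, -220, 0], "rotvec":[0, 0, -0.157]}, {"d":[54, -260, 0], "rotvec":[0, 0, -0.157]}, {"d":[62, -300, 0], "rotvec":[0, 0, -0.157]}, {"d":[71, -340, 0], "rotvec":[0, 0, -0.157]}, {"d":[76, -366, 0], "rotvec":[0, 0, -0.157]}]' | python3 jog.py; echo '[{"d":[0, -8, 0]}, {"d":[0, -14, 0]}, {"d":[0, -14, 0]}, {"d":[0, -14, 0]}, {"d":[0, -14, 0]}]' | python3 jog.py; python3 d.py 600.6 56.8 170 -5.4
python3 - <<'E'
from h import *
im=camrig.get_image("wrist"); np.savez("w4.npz",im=im,**camrig.get_calibration("wrist")); cv2.imwrite("pics/w4.png",im)
E
```

```text
clock: 6.65
position: [593.3, 46.3, 166.3]
ee_rot: [0.999, -0.046, -0.002, 0.001]
contact_force: [0.2, 0.2, -1.6]
gripper_width: 18.7
grasp_force: 58.8
clock: 7.15
position: [594.5, 57.0, 169.3]
ee_rot: [0.999, -0.048, 0.0, 0.0]
contact_force: [0.0, 0.7, -2.1]
gripper_width: 19.1
grasp_force: 58.8
shift [ 6.1 -0.4 -0.7] turn [ 0.0003 -0.0006 -0.0009] dist 6.2 clock 7.15 F [ 0.    0.7  -2.12]
```

View pics/w4.png

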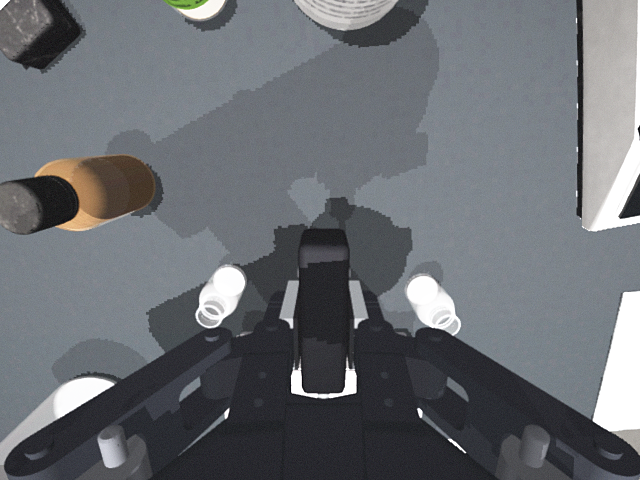

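```bash
echo '[{"d":[3, 0, 15]}, {"d":[6, 0, 45]}, {"d":[6, 0, 80]}, {"d":[6, 0, 105]}, {"d":[6, 0, 118]}, {"d":[6, 0, 122.5]}, {"d":[6, 0, 122.5]}, {"d":[6, 0, 122.5]}, {"d":[6, 0, 122.5]}]' | python3 jog.py; python3 d.py 600.6 56.8 46.5 -5.4
python3 - <<'E'
from h import *
im=camrig.get_image("scene"); cv2.imwrite("pics/s5.png",cv2.resize(im[180:300,190:350],None,fx=4,fy=4,interpolation=cv2.INTER_CUBIC))
E
```

```text
clock: 8.1
position: [602.0, 57.7, 48.4]
ee_rot: [0.999, -0.047, 0.002, -0.0]
contact_force: [0.2, 0.1, -1.3]
gripper_width: 19.3
grasp_force: 58.8
shift [-1.3  1.   1.9] turn [-0.001  -0.0038  0.0007] dist 2.5 clock 8.1 F [ 0.18  0.1  -1.31]
```

View pics/s5.png

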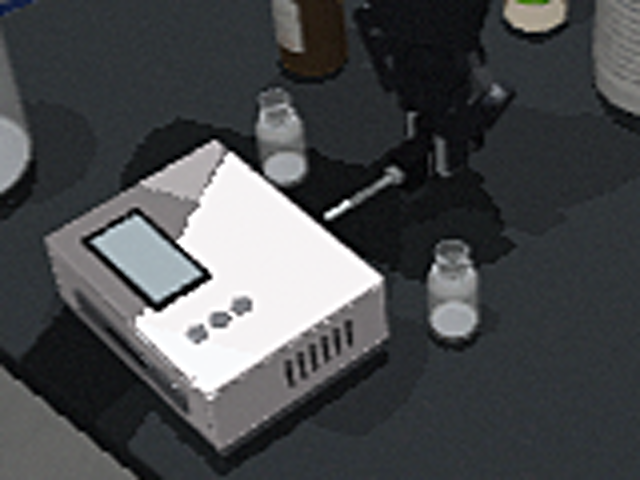

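```bash
echo '[{"d":[-1, 8, 1], "rotvec":[0, -0.003, 0]}, {"d":[-1, 18, 1.5], "rotvec":[0, -0.003, 0]}, {"d":[-1, 22, 1.5], "rotvec":[0, -0.003, 0]}, {"d":[-1, 22, 1.5], "rotvec":[0, -0.003, 0]}, {"d":[-1, 22, 1.5], "rotvec":[0, -0.003, 0]}, {"d":[-1, 22, 1.5], "rotvec":[0, -0.003, 0]}]' | python3 jog.py; python3 d.py 598.5 34.9 46.5 -5.4; echo '[{"d":[-7, 0, 0]}, {"d":[-14, 0, 0]}, {"d":[-20, 0, 0]}, {"d":[-22, 0, 0]}, {"d":[-22, 0, 0]}, {"d":[-22, 0, 0]}]' | python3 jog.py; python3 d.py 576.6 37 46.5 -5.4
```

```text
clock: 8.75
position: [598.1, 35.7, 45.3]
ee_rot: [0.999, -0.047, -0.001, 0.0]
contact_force: [0.6, -0.1, -1.4]
gripper_width: 18.5
grasp_force: 58.8
shift [ 0.5  0.7 -1.2] turn [0.0001 0.0019 0.0005] dist 1.5 clock 8.75 F [ 0.59 -0.09 -1.41]
clock: 9.35
position: [576.3, 37.8, 45.6]
ee_rot: [0.999, -0.047, -0.001, -0.0]
contact_force: [-0.5, -0.5, -0.3]
gripper_width: 18.7
grasp_force: 58.8
shift [ 0.4  0.8 -0.9] turn [-0.      0.0014  0.0007] dist 1.2 clock 9.35 F [-0.46 -0.49 -0.31]
```

```bash
echo '[{"d":[0, 0.8, -0.8], "rotvec":[0, 0.0015, 0]}, {"d":[0, 0.8, -0.8], "rotvec":[0, 0.0015, 0]}, {"d":[0, 0.8, -0.8], "rotvec":[0, 0.0015, 0]}]' | python3 jog.py ; for i in 1; do echo '[{"d":[-2, 0, 0]}, {"d":[-2, 0, 0]}, {"d":[-2, 0, 0]}]' | python3 jog.py; echo '[{"d":[-2, 0, 0]}, {"d":[-2, 0, 0]}, {"d":[-2, 0, 0]}]' | python3 jog.py; echo '[{"d":[-2, 0, 0]}, {"d":[-2, 0, 0]}, {"d":[-2, 0, 0]}]' | python3 jog.py; done | grep -E "pos|contact"; python3 d.py 570 38 46.5 -5.4
```

```text
clock: 9.65
position: [576.1, 36.8, 46.2]
ee_rot: [0.999, -0.047, -0.0, 0.0]
contact_force: [0.6, 0.8, -1.6]
gripper_width: 18.8
grasp_force: 58.8
position: [573.9, 37.1, 46.2]
contact_force: [0.2, 0.3, -1.8]
position: [572.0, 37.6, 46.2]
contact_force: [0.2, 1.7, -2.0]
position: [569.8, 37.7, 46.2]
contact_force: [-1.1, 2.8, -2.4]
shift [ 0.2 -0.3 -0.3] turn [-0.0002  0.0007 -0.    ] dist 0.5 clock 10.55 F [-1.14  2.84 -2.38]
```

```bash
(echo '[{"d":[0, -1.5, 0]}, {"d":[0, -1.5, 0]}, {"d":[0, -1.5, 0]}]' | python3 jog.py; echo '[{"d":[0, -1.5, 0]}, {"d":[0, -1.5, 0]}, {"d":[0, -1.5, 0]}]' | python3 jog.py; echo '[{"d":[0, -1.5, 0]}, {"d":[0, -1.5, 0]}, {"d":[0, -1.5, 0]}]' | python3 jog.py)| grep -E "pos|contact"; python3 d.py 570 42 46.5 -5.4
```

```text
position: [569.9, 38.6, 46.1]
contact_force: [0.4, 0.1, -1.5]
position: [570.2, 40.3, 46.1]
contact_force: [-0.5, 0.1, -1.6]
position: [570.4, 42.0, 46.2]
contact_force: [0.1, -0.4, -1.8]
shift [-0.4  0.  -0.3] turn [0.0002 0.0005 0.0006] dist 0.5 clock 11.45 F [ 0.08 -0.41 -1.82]
```

```bash
(echo '[{"d":[0, -1.5, 0]}, {"d":[0, -1.5, 0]}, {"d":[0, -1.5, 0]}]' | python3 jog.py; echo '[{"d":[0, -1, 0]}, {"d":[0, -1, 0]}, {"d":[0, -1, 0]}]' | python3 jog.py)| grep -E "pos|contact"; python3 d.py 570 44 46.5 -5.4
```

```text
position: [570.6, 43.5, 46.2]
contact_force: [-1.0, -0.3, -1.2]
position: [570.6, 44.2, 46.2]
contact_force: [0.9, -2.6, -1.9]
shift [-0.5  0.2 -0.3] turn [0.0005 0.0008 0.0007] dist 0.7 clock 12.05 F [ 0.92 -2.57 -1.91]
```

```bash
(echo '[{"d":[0, 3, -0.3]}, {"d":[0, 3, -0.3]}, {"d":[0, 3, -0.3]}]' | python3 jog.py; echo '[{"d":[-3, 0, 0]}, {"d":[-6, 0, 0]}, {"d":[-9, 0, 0]}, {"d":[-12, 0, 0]}, {"d":[-12, 0, 0]}]' | python3 jog.py; echo '[{"d":[-2, 0, 0]}, {"d":[-4, 0, 0]}, {"d":[-4, 0, 0]}]' | python3 jog.py)| grep -E "pos|contact"; python3 d.py 554 43 46.5 -5.4
```

```text
position: [570.4, 41.4, 46.5]
contact_force: [-0.8, 0.1, -1.9]
position: [558.9, 42.8, 46.9]
contact_force: [3.9, -1.3, -1.7]
position: [555.6, 43.2, 47.0]
contact_force: [5.3, -0.4, -2.5]
shift [-1.6  0.3  0.5] turn [-0.0007 -0.0024  0.0011] dist 1.7 clock 13.15 F [ 5.32 -0.35 -2.55]
```

```bash
(echo '[{"d":[-2, 0, 0.3]}, {"d":[-5, 0, 0.3]}, {"d":[-8, 0, 0.3]}, {"d":[-8, 0, 0.3]}, {"d":[-8, 0, 0.3]}]' | python3 jog.py; echo '[{"d":[-2, 0, 0]}, {"d":[-4, 0, 0]}, {"d":[-4, 0, 0]}, {"d":[-4, 0, 0]}]' | python3 jog.py; echo '[{"d":[-2, 0, 0]}, {"d":[-2, 0, 0]}, {"d":[-2, 0, 0]}]' | python3 jog.py)| grep -E "pos|contact|width"; python3 d.py 541 43 46.5 -5.4
```

```text
position: [547.5, 43.9, 46.7]
contact_force: [3.8, -2.4, -2.4]
gripper_width: 18.6
position: [543.4, 44.3, 46.6]
contact_force: [4.9, -1.4, -1.3]
gripper_width: 18.7
position: [541.6, 44.5, 46.6]
contact_force: [5.0, -1.0, -1.5]
gripper_width: 19.0
shift [-0.5  1.6  0.1] turn [-0.0006 -0.0017  0.0009] dist 1.6 clock 14.35 F [ 4.96 -1.04 -1.51]
```

```bash
(echo '[{"d":[-1.5, 0.3, 0]}, {"d":[-1.5, 0.3, 0]}, {"d":[-1.5, 0.3, 0]}]' | python3 jog.py; echo '[{"d":[-1, 0, 0]}, {"d":[-1, 0, 0]}, {"d":[-1, 0, 0]}]' | python3 jog.py)| grep -E "pos|contact|width"
python3 - <<'E'
from h import *
im=camrig.get_image("scene"); cv2.imwrite("pics/s6.png",cv2.resize(im[190:300,180:340],None,fx=4,fy=4,interpolation=cv2.INTER_CUBIC))
E
```

```text
position: [541.4, 44.6, 47.0]
contact_force: [7.5, -1.0, -1.6]
gripper_width: 18.5
position: [541.3, 44.8, 47.3]
contact_force: [9.5, -2.4, -2.2]
gripper_width: 19.0
```

View pics/s6.png

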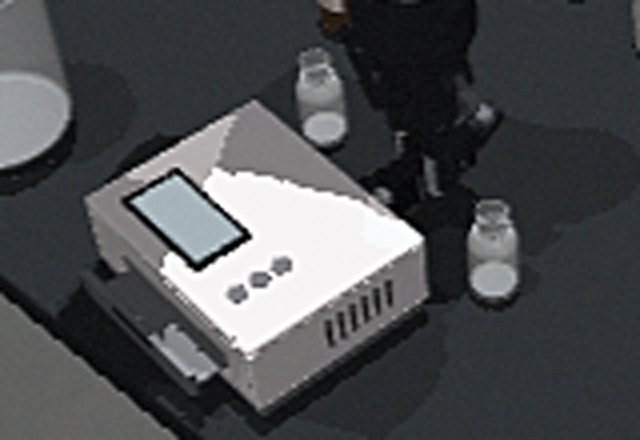

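```bash
echo '[{"d":[5, 0, 0]}, {"d":[12, 0, 0]}, {"d":[22, 0, 0]}, {"d":[34, 0, 0]}, {"d":[46, 0, 0]}, {"d":[57, 0, 0]}, {"d":[64, 0, 0]}, {"d":[64, 0, 0]}]' | python3 jog.py | grep -E "pos|contact|width"; echo '[{"d":[0, 0, -10]}, {"d":[0, 0, -30]}, {"d":[0, 0, -65]}, {"d":[0, 0, -100]}, {"d":[0, 0, -123]}, {"d":[0, 0, -123]}, {"d":[0, 0, -123]}]' | python3 jog.py | grep -E "pos|contact|width"; python3 d.py 429.5 -291.7 170 -14.3
```

```text
position: [602.1, 37.9, 45.7]
contact_force: [1.5, -0.4, -1.7]
gripper_width: 19.0
position: [600.9, 38.3, 169.7]
contact_force: [-0.2, 0.2, -1.6]
gripper_width: 18.7
shift [-139.7  344.6   -0.5] turn [-0.0006  0.0006  0.1555] dist 371.8 clock 16.5 F [-0.25  0.18 -1.63]
```

```bash
echo '[{"d":[-8, 20, 0]}, {"d":[-25, 60, 0], "rotvec":[0, 0, 0.05]}, {"d":[-42, 100, 0], "rotvec":[0, 0, 0.1]}, {"d":[-58, 140, 0], "rotvec":[0, 0, 0.155]}, {"d":[-75, 180, 0], "rotvec":[0, 0, 0.155]}, {"d":[-91, 220, 0], "rotvec":[0, 0, 0.155]}, {"d":[-107, 260, 0], "rotvec":[0, 0, 0.155]}, {"d":[-123, 300, 0], "rotvec":[0, 0, 0.155]}, {"d":[-135, 330, 0], "rotvec":[0, 0, 0.155]}, {"d":[-139.7, 344.6, 0], "rotvec":[0, 0, 0.155]}]' | python3 jog.py | grep -E "pos|contact|width"; echo '[{}, {}, {}]' | python3 jog.py | grep -E "pos|contact|width"; python3 d.py 429.5 -291.7 24.5 -14.3
python3 - <<'E'
from h import *
im=camrig.get_image("wrist"); a=np.load("w4.npz")["im"]; np.savez("w7.npz",im=im)
for i in(a,im):
    g=cv2.cvtColor(i,cv2.COLOR_BGR2GRAY)
    for y in (235,250,270): print(y,[int(v) for v in g[y,290:360:4]])
    print([int(v) for v in g[218:250:2,323]])
E
```

```text
position: [426.7, -293.6, 167.6]
contact_force: [0.4, 0.9, -1.5]
gripper_width: 18.8
position: [430.1, -291.2, 168.7]
contact_force: [-1.0, 0.7, -2.1]
gripper_width: 18.9
shift [-1.000e-01  6.000e-01  1.442e+02] turn [-0.0001  0.0019  0.0013] dist 144.2 clock 17.8 F [-0.95  0.74 -2.06]
235 [66, 62, 62, 26, 27, 30, 33, 31, 34, 32, 34, 28, 36, 33, 58, 79, 73, 83]
250 [60, 59, 43, 65, 70, 74, 71, 73, 75, 71, 75, 71, 74, 67, 60, 75, 78, 76]
270 [63, 62, 100, 36, 34, 42, 35, 42, 36, 40, 34, 38, 38, 36, 33, 93, 77, 79]
[76, 83, 79, 82, 81, 60, 29, 33, 32, 30, 34, 32, 33, 32, 52, 64]
235 [146, 149, 153, 21, 2, 8, 15, 11, 12, 12, 14, 13, 21, 5, 96, 143, 141, 143]
250 [137, 149, 48, 28, 36, 32, 31, 34, 37, 37, 31, 36, 35, 32, 19, 145, 141, 139]
270 [149, 140, 48, 17, 16, 13, 13, 10, 22, 22, 12, 13, 19, 16, 10, 123, 148, 141]
[131, 129, 141, 146, 152, 93, 8, 17, 16, 3, 16, 20, 16, 3, 24, 27]
```

```bash
echo '[{"d":[0, 0.5, 15]}, {"d":[0, 0.5, 50]}, {"d":[0, 0.5, 90]}, {"d":[0, 0.5, 120]}, {"d":[0, 0.5, 135]}, {"d":[0, 0.5, 139], "rotvec":[0, 0.001, 0.001]}, {"d":[0, 0.5, 140], "rotvec":[0, 0.001, 0.001]}, {"d":[0, 0.5, 140], "rotvec":[0, 0.001, 0.001]}, {"d":[0, 0.5, 140], "rotvec":[0, 0.001, 0.001]}, {"d":[0, 0.5, 140], "rotvec":[0, 0.001, 0.001]}]' | python3 jog.py | grep -E "pos|contact|width"; python3 d.py 429.5 -291.7 24.5 -14.3
```

```text
position: [430.8, -292.5, 30.3]
contact_force: [-0.2, -0.8, -1.6]
gripper_width: 18.8
shift [-1.5 -0.4  5.8] turn [ 0.0004 -0.0027 -0.0001] dist 6.0 clock 18.85 F [-0.18 -0.84 -1.56]
```

```bash
(echo '[{"d":[0, 0, 2], "rotvec":[0, -0.002, 0]}, {"d":[0, 0, 3.5], "rotvec":[0, -0.002, 0]}, {"d":[0, 0, 3.5], "rotvec":[0, -0.002, 0]}, {"d":[0, 0, 3.5], "rotvec":[0, -0.002, 0]}]' | python3 jog.py; echo '[{"d":[0, 0, 1]}, {"d":[0, 0, 1]}, {"d":[0, 0, 1]}, {"d":[0, 0, 1]}]' | python3 jog.py )| grep -E "pos|contact|width"; python3 d.py 429.5 -291.7 24.5 -14.3
```

```text
position: [430.2, -292.3, 25.7]
contact_force: [-0.1, -0.2, -1.1]
gripper_width: 18.7
position: [430.2, -292.3, 24.8]
contact_force: [-0.6, 0.6, -1.4]
gripper_width: 18.9
shift [-0.9 -0.4  0.3] turn [ 0.0002  0.0015 -0.0002] dist 1.0 clock 19.65 F [-0.56  0.59 -1.44]
```

Step down gently until the mat takes the weight, then release.

```bash
(echo '[{"d":[0, 0, 0.3], "rotvec":[0, 0.001, 0]}, {"d":[0, 0, 0.3], "rotvec":[0, 0.001, 0]}, {"d":[0, 0, 0.3], "rotvec":[0, 0.001, 0]}]' | python3 jog.py; echo '[{"d":[0, 0, 0.4]}, {"d":[0, 0, 0.4]}, {"d":[0, 0, 0.4]}]' | python3 jog.py;echo '[{}, {}]' | python3 jog.py )| grep -E "pos|contact|width"
```

```text
position: [430.3, -292.3, 24.5]
contact_force: [0.4, 0.0, -0.7]
gripper_width: 19.0
position: [430.3, -292.3, 24.5]
contact_force: [-1.8, 1.2, 4.4]
gripper_width: 19.0
position: [430.3, -292.4, 24.5]
contact_force: [-1.0, 0.7, 5.2]
gripper_width: 18.9
```

```bash
(echo '[{}, {}, {}, {}, {}]' | python3 jog.py 45; echo '[{"d":[0, 0, -5]}, {"d":[0, 0, -20]}, {"d":[0, 0, -50]}, {"d":[0, 0, -95]}, {"d":[0, 0, -140]}, {"d":[0, 0, -180]}, {"d":[0, 0, -210]}, {"d":[0, 0, -215]}, {"d":[0, 0, -215]}, {"d":[0, 0, -215]}]' | python3 jog.py)| grep -E "pos|contact|width"
python3 - <<'E'
from h import *
im=camrig.get_image("wrist"); c=cam("wrist")
p=proj("wrist",[[429.3,-291.6,32],[337.3,-268,18]]); print(p)
g=cv2.cvtColor(im,cv2.COLOR_BGR2GRAY); x0,y0=p[0].astype(int)
m=(g<62).astype(np.uint8); M=np.zeros_like(m); M[y0-50:y0+55,x0-30:x0+30]=1; m*=M
n,l,s,ce=cv2.connectedComponentsWithStats(m); i=1+np.argmax(s[1:,4]); print(s[i],ce[i]); ys,xs=np.where(l==i)
print("centre",ray(c,[ce[i]],30)); print(cv2.minAreaRect(np.c_[xs,ys].astype(np.float32)))
# scene/top: compare with start pictures
for n in("top","scene"):
    b=camrig.get_image(n); a=cv2.imread(f"pics/{n}0.png"); d=cv2.absdiff(a,b).max(2); d=cv2.morphologyEx((d>60).astype(np.uint8),cv2.MORPH_OPEN,np.ones((3,3)))
    q,l,s,ce=cv2.connectedComponentsWithStats(d); print(n,[list(map(int,r)) for r in s[1:] if r[4]>12])
E
```

```text
position: [430.2, -292.4, 24.0]
contact_force: [-0.4, -0.2, 0.4]
gripper_width: 44.8
position: [429.5, -291.9, 237.9]
contact_force: [0.4, -0.0, -0.0]
gripper_width: 45.3
[[322.0945762  213.29512009]
 [322.04666084 291.7332316 ]]
[ 314  176   21   69 1305] [323.70881226 209.36858238]
centre [[ 432.44635291 -294.10275479   30.        ]]
((323.5211486816406, 209.87774658203125), (19.902116775512695, 68.02562713623047), 1.080924153327942)
top [[316, 217, 136, 120, 8894], [366, 225, 28, 12, 212], [399, 234, 6, 3, 18], [463, 249, 27, 23, 434], [456, 273, 6, 10, 34], [405, 281, 7, 6, 37], [247, 319, 38, 12, 311], [334, 340, 13, 18, 145], [299, 361, 50, 28, 1002], [0, 370, 49, 37, 1012], [294, 385, 52, 14, 529], [320, 392, 42, 88, 1186], [177, 397, 124, 83, 3582], [279, 426, 43, 37, 879], [153, 461, 12, 19, 90], [272, 465, 46, 15, 515], [160, 474, 9, 6, 48]]
scene [[43, 0, 20, 28, 413], [77, 0, 94, 73, 4635], [172, 6, 207, 155, 7820], [162, 59, 4, 6, 19], [167, 58, 6, 11, 52], [171, 66, 24, 19, 254], [0, 75, 25, 78, 968], [159, 80, 8, 6, 26], [197, 86, 21, 10, 152], [189, 89, 7, 4, 28], [390, 120, 7, 3, 21], [397, 131, 23, 33, 522], [355, 168, 17, 41, 524], [375, 169, 33, 15, 229], [403, 177, 11, 8, 50], [380, 185, 22, 8, 81], [26, 192, 10, 13, 80], [379, 198, 20, 19, 317], [32, 206, 38, 35, 641], [370, 211, 35, 47, 565], [25, 249, 195, 199, 6989], [382, 251, 6, 5, 28], [379, 257, 5, 5, 23], [360, 259, 9, 13, 73], [206, 260, 27, 25, 221], [386, 260, 20, 16, 204], [377, 274, 15, 11, 93], [74, 310, 5, 3, 15], [327, 321, 34, 35, 548], [107, 337, 17, 26, 318], [340, 345, 46, 41, 1082], [0, 355, 27, 62, 834], [52, 361, 55, 30, 625], [26, 372, 13, 10, 72], [0, 383, 88, 97, 3986], [60, 393, 9, 8, 41], [73, 396, 34, 17, 356], [99, 400, 63, 53, 980], [55, 402, 5, 7, 24], [75, 418, 9, 5, 36], [98, 450, 28, 13, 133]]
```

```bash
python3 -c "
from bench import arm, camrig, telemetry
print(arm.job_done())"
```

```text
the job is handed in; nothing more can be done
None
```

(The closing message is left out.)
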